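Rolling a plug gauge to the high point under a dial indicator

TASK

Check the plug gauge under the dial indicator without picking it up: roll it along the iron block under closed fingertips laid on its thin handle, pressing down with a steady one kilogram, give or take a quarter, though the bent handle rises and falls as it turns. Roll the long end in under the dial's contact and on, still pressed, to about 5 mm past the high point, then back, and leave it standing on the high point, the axis of the long end over the scribed line. Let go, and knock neither the indicator stand nor anything else.

Things in the scene. Friction and masses are not known exactly. Their poses are not given: they have to be found in the camera images.
- block: Dull grey cast-iron surface block, fixed, 220 mm (its x) by 310 mm (its y) by 60 mm high, top lapped flat and level. Origin at the centre of its underside; z up. The gauge lies on it and is rolled along the block's +x. A bright line 200 mm long is scribed across its top along y, at block x = 20 mm.
- line (a point): Point on the block's top (60 mm above the bench) on the scribed line, straight below the dial's contact. Its axes are the block's: x the way the gauge is rolled in, y along the scribed line towards the stand, z up. The gauge starts 40 to 66 mm short of it (at -x), within 0.04 rad of parallel.
- gauge: Double-ended plug gauge, chrome steel, 0.37 to 0.51 kg, on the block. Origin on its axis at mid-handle; its y is the axis and points to the long end; x and z turn as it rolls. Dark round handle 12 mm thick, y = -55 to 55 mm; plugs 30 mm in diameter: long end (go) y = 55 to 95, short end (no-go) y = -77 to -55. It rolls on the plugs and stays where it is let go. Friction differs from case to case.
- handle (a point): Same point as the gauge's origin, 15 mm above the block. The handle is bent: its middle runs 1.5 mm off the axis, to some side, so its top is 19.5 to 22.5 mm above the block, rising and falling as it rolls. A fingertip rolling it from above goes about 1.4 mm per 1 mm of the gauge and so walks ahead of the crest: take two strokes or more. Press with 8 to 12 N, never over 18 N.
- plug (a point): Point of the gauge on its axis at the middle of the long end (gauge y = 75 mm), 15 mm above the block. This end goes under the contact; the high point is where this point stands over the scribed line.
- contact (a point): Lowest point of the 8 mm ball at the foot of the dial's spindle. Free, it hangs 27 mm above the block, 3 mm below the crest of the plugs: the plug meets it about 10 mm short of the line and lifts it, highest with the plug's axis right over the line. The long end goes under it with its middle, or within 12 mm of that. It slides easily on the plug.
- spindle (a joint): Reading of the dial: lift of the spindle in m, 0 hanging free, 0.003 at the high point on the gauge's plug, about 0.0026 with the axis 4 mm to either side of it. Spring load about 2 N.
- stand: Magnetic stand with dial indicator, fixed on the block; not to be pushed. Origin: middle of the block's top, block axes. Base 50 x 52 x 50 mm high at x = 20, y = 122 mm; post 12 mm thick, 175 mm high; cross rod at 104 mm height to the dial, a round case 59 mm across standing in the x-z plane, y = 18 to 50 mm, 74 to 134 mm above the block; stem and spindle under it at y = 35 mm.
- elbow0: Bystander: hexagonal brass elbow joint, arms 40 mm long, 28 mm high, lying on the block's far corner. Origin under its corner.
- elbow1: Bystander: brass elbow joint on the bench, right of the block. Same size.
- elbow2: Bystander: brass elbow joint on the bench, right of the block. Same size.
- elbow3: Bystander: brass elbow joint on the bench, right of the block. Same size.
- ring_gauge: Bystander: chrome steel ring gauge, 56 mm across, 20 mm high, flat on the block in front of the stand. Origin at the centre of its underside.
- tin: Bystander: green enamel tin with lid, 79 mm across, 57 mm high, on the bench left of the block. Origin at the centre of its underside.
- caliper: Bystander: steel vernier caliper, 225 mm long, lying flat on the bench far right. Origin at the middle of its beam.
Things that resemble listed ones, but are neither listed nor needed, are in the scene too. Of the things shaped like the gauge, the chrome one is meant.

How it is judged:
By the outcome, as a careful person would: the job done as asked, in the order asked, and still so for the second after the job is handed in, with the robot touching nothing.
It also fails if it takes over 72 s, if anything falls off the work surface, if the arm or the gripper's body presses on something with over 40 N, if the wrist force passes 120 N, or if a joint passes its speed limit or range.

ROBOT

A 6-joint arm with a two-finger parallel gripper is mounted at the origin on the work surface. World frame = base frame: x ahead of the robot, y to its left, z up, the work surface at z = 0. Lengths are in m, angles in rad, forces in N, time in s.
With the tool pointing down it reaches from about 0.35 to 0.975 m from the base axis. Payload 4.9 kg.
Tool frame: the origin (TCP) lies midway between the tips of the shut fingers; the grasp point (between the pads) lies behind it (manip.tcp_to_grasp is the z of the grasp point in the tool frame, in m); z points along the fingers, y is the direction in which the jaws open and shut (so a half turn about z gives the same grasp; the last joint's range is limited). The gripper opens to 85 mm and grips with 20 to 120 N. Pads are 22 mm wide; open, the fingers measure 114 mm over their backs; the gripper's body (76 mm by 85 mm) begins 54 mm behind the grasp point. The pads swing forward as they close: fully open they stand 13 mm farther back than shut.
Start: joints at [1.01, 0.053, 1.613, -0, 1.476, -0.119], TCP at [0.267, 0.565, 0.205] pointing down, gripper open.
Joint ranges: [-3.01, 3.01], [-1.01, 2.22], [0.06, 2.58], [-1.02, 4.17], [0.09, 2.62], [-3.14, 3.14]. Speed limits (rad/s): [2.57, 2.57, 3.14, 3.14, 3.14, 3.14].

INTERFACE

Orientations are given as a unit quaternion [w, x, y, z].
In Python, from plant import status, vision, order, regions_of, manip gives the robot as it stands. The module is installed in compiled form; this text tells all that it offers.
- The arm moves only by the shell command python3 -m crank 'ROWS'. ROWS is JSON, one flat list of numbers, 5 for each row, row after row: the shift along the tool's x, y, z in mm, then the turn about the tool's z in degrees, then the opening in per cent of the stroke, from 0 (shut) to 100 (fully open). In form: [tx, ty, tz, yaw, fingers, tx, ty, tz, yaw, fingers, ...]. A call has exactly 10 rows; each row is the pose to reach, as a shift and turn from the pose commanded when the call began, along the tool's axes at that moment; what a row does not reach only later rows make up. A row lasts 1/10 s, in which the tool goes at most 50 mm and 8.59 degrees, less where a joint would pass 70% of its speed; a pose out of reach is approached as far as the arm can. A call with a gripper value outside its range is refused whole. The fingers move at their own pace and stop on an object; the grip force is fixed at half the most. Time passes only in rows, so rows that repeat a pose let the fingers close, or fill a call up. It gives the time, the measured TCP pose, the force and the opening at its end, in the units of the state.
- status.state(): the state, without advancing time (a new reading comes with each control period).
- vision.grab_frame(name): name is "scene" or "top" or "wrist"; returns (picture, depth): 480x640x3 uint8, red, green, blue; 480x640 float32, m along the optical axis (not along the pixel's ray), 0 where there is no reading.
- vision.get_calibration(name): a dict with "camera_matrix" (3x3 intrinsics, pixels), "k1" (the pictures are not rectified: a ray, as slopes to the right and down, at radius r is drawn at 1 + k1 r^2 times it, then the intrinsics apply), "R" (3x3) and "t" (3): a world point X has camera coordinates R X + t. Camera axes: x right, y down, z forward; pixel columns grow to the right and rows downward; lengths in m; the calibration is good to about 2 mm. A picture is of the moment at which its call begins: read the wrist's pose just before it. get_calibration takes no time and is no camera call; for the wrist camera it gives the pose at the moment of the call.
- order.job_done(): hands the job in, once; it reports no verdict.
Trained networks look in the newest picture that a camera, given by its name, has taken for a name from the list of things; names that differ only in an ending like _2 or _b are one class to them, and where a whole thing is asked for, a point or a joint stands for the part that bears it (a point fixed in the world has none). Each returns a list of dicts, best first, with "confidence" (0 to 1); they miss things now and then, are a little off and sometimes report something else, mostly with a low value. They report only what shows in the picture. A call takes as long as a camera call. They do not tell look-alikes from the thing itself.
- regions_of(camera, name): "region" (480x640 bool, what is visible of it) and "extent" ([centre column, centre row, width, height] in pixels, round what is visible of it).
The state is a dict: "time": time; "joint_pos": joint angles; "joint_vel": joint speeds; "joint_efforts": joint torques, N m; "tool_pos": TCP position; "tool_rot": TCP orientation; "contact_force": force on the tool from outside, world axes, zero at the start; "ft_torque": the same for the moment, N m; "gripper_width": opening from 0.0 (shut) to 1.0 (fully open).
Only numpy, scipy, OpenCV 4.12 (cv2) and the standard library are available. Lean on these libraries where they do the work, as an engineer would, in place of code of your own. Each camera call takes 0.05 s, during which the arm holds its last target. There are 200 camera calls.

## Working session

There is one attempt and no reset: what is moved stays moved. The work goes in short steps, Python scripts to look and compute and a shell command to move; the robot and the scene stay as the last step left them, time stands still between calls to the robot, and variables do not carry over. Pictures are saved under pics/ and viewed, on a budget of 10 in all, crops included, one or two more only if the job needs it, and the job is handed in when it is done.

```bash
mkdir -p pics
cat > h.py <<'E'
import numpy as np, cv2
from plant import status, vision, order, regions_of, manip
def px2w(cal,u,v,d=None,z=None):
    K=np.array(cal["camera_matrix"]);R=np.array(cal["R"]);t=np.array(cal["t"])
    p=np.array([(u-K[0,2])/K[0,0],(v-K[1,2])/K[1,1]]);q=p.copy()
    for _ in range(20): q=p/(1+cal["k1"]*(q@q))
    r=np.array([q[0],q[1],1.]);
    if d is not None: return R.T@(r*d-t)
    c=-R.T@t; w=R.T@r
    return c+w*(z-c[2])/w[2]
def w2px(cal,X):
    K=np.array(cal["camera_matrix"]);c=np.array(cal["R"])@np.array(X)+np.array(cal["t"])
    q=c[:2]/c[2]; q=q*(1+cal["k1"]*(q@q)); return K[0,0]*q[0]+K[0,2],K[1,1]*q[1]+K[1,2]
def save(n,im): cv2.imwrite("pics/"+n,im[:,:,::-1])
E
python3 - <<'E'
from h import *
print(status.state(), manip.tcp_to_grasp)
for c in("top","scene"):
    p,d=vision.grab_frame(c); save(c+".png",p); np.save(c+"_d.npy",d); cal=vision.get_calibration(c); print(c,cal)
    for n in("block","gauge","stand","ring_gauge","elbow0"):
        for r in regions_of(c,n)[:3]: print(n,round(r["confidence"],2),np.round(r["extent"]))
E
```

```text
{'time': 0.0, 'joint_pos': array([ 1.00998826e+00,  5.33794842e-02,  1.61428343e+00,  5.26235910e-05,
        1.47599468e+00, -1.18983647e-01]), 'joint_vel': array([ 0.00160479,  0.00044984,  0.00069309,  0.00218956, -0.00256529,
        0.00069906]), 'joint_efforts': array([ 4.31338515e-05, -3.93678832e+01, -3.70174992e+01, -1.40791076e-04,
        7.00020013e-03, -5.83459084e-06]), 'tool_pos': array([0.26686047, 0.56442352, 0.20355536]), 'tool_rot': array([-3.68907452e-04,  2.19122096e-01,  9.75696900e-01, -9.64672071e-04]), 'contact_force': array([ 0.02930368,  0.37172138, -0.17536783]), 'ft_torque': array([0.01745674, 0.00307239, 0.01810318]), 'gripper_width': 1.0009691954103723} -0.0187
top {'camera_matrix': array([[488.78487433,   0.        , 312.037161  ],
       [  0.        , 488.78487433, 238.51300817],
       [  0.        ,   0.        ,   1.        ]]), 'k1': -0.069131770333841, 'R': array([[ 0.01856067, -0.99945015,  0.0274753 ],
       [-0.99017518, -0.02218379, -0.13806154],
       [ 0.13859513, -0.02464285, -0.99004248]]), 't': array([-0.0357279 ,  0.47954087,  1.0584
[... 364 characters left out ...]
      , 317.30448028],
       [  0.        , 574.45308572, 240.28845272],
       [  0.        ,   0.        ,   1.        ]]), 'k1': -0.1252183430190264, 'R': array([[ 0.35169627,  0.93602148, -0.01317273],
       [ 0.71398504, -0.27731695, -0.6429002 ],
       [-0.60542142,  0.21670048, -0.76583667]]), 't': array([-0.13576307, -0.30046507,  1.66409293])}
block 0.59 [382. 269. 156. 109.]
gauge 0.97 [169. 220.  67.  24.]
gauge 0.93 [262. 225.  60.  39.]
gauge 0.82 [445. 156.  47.  43.]
stand 0.82 [420. 244.  67.  60.]
ring_gauge 0.57 [382. 267. 154. 114.]
ring_gauge 0.52 [420. 233.  23.  26.]
elbow0 0.97 [187. 282.  24.  23.]
elbow0 0.96 [334. 293.  33.  21.]
elbow0 0.83 [128. 313.  30.  28.]
```

View pics/top.png

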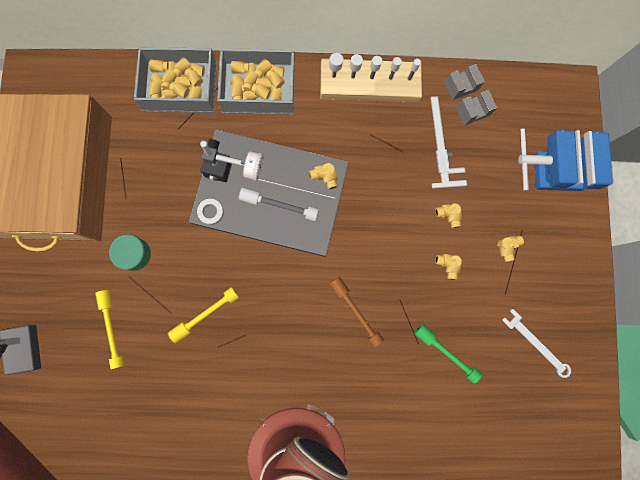

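View pics/scene.png

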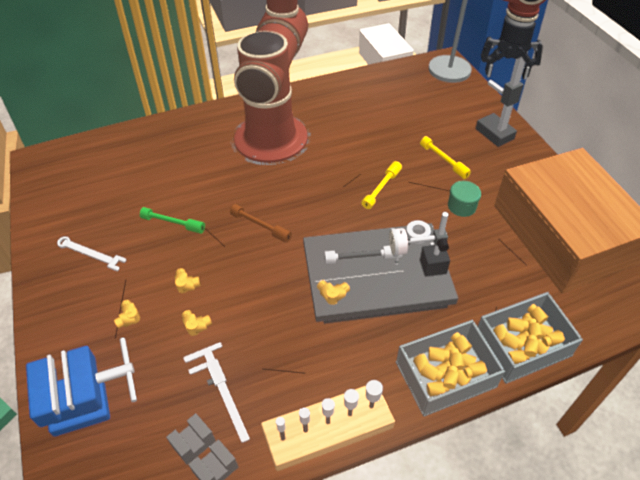

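The top view shows the block as a quad with corners near (217,130), (348,160), (325,255) and (190,223). The chrome gauge runs from (240,194) on the long end to (318,214), and the scribed line runs from (262,178) to (336,197). The stand is at upper left.

Run:
```python
from h import *
cal=vision.get_calibration("top"); im=cv2.imread("pics/top.png")
g=cv2.cvtColor(im,cv2.COLOR_BGR2GRAY)
cs=np.array([[217,130],[348,160],[325,255],[190,223]],float)
W=[px2w(cal,*c,z=.06) for c in cs]; print(np.round(W,4)); c=np.mean(W,0)
print("edges",[np.round(np.linalg.norm(W[i]-W[(i+1)%4]),3) for i in range(4)],"c",c)
for i,j in((1,0),(2,3)): v=W[j]-W[i];print("y-dir ang",np.arctan2(v[1],v[0]))
for n,uv,z in(("lineR",(336,197),.06),("gL",(240,194),.09),("gR",(318,214),.09),("gl2",(250,197),.075),("gr2",(310,213),.075)): print(n,px2w(cal,*uv,z=z))
cw=vision.get_calibration("wrist"); R=cw["R"];print("wrist cam pos",-R.T@cw["t"],"axes",R, cw["camera_matrix"])
from scipy.spatial.transform import Rotation as Ro
s=status.state();q=s["tool_rot"];T=Ro.from_quat([*q[1:],q[0]]).as_matrix();print(T, "cam in tool",T.T@(-R.T@cw["t"]-s["tool_pos"]))
```

```text
[[ 0.7183  0.1933  0.06  ]
 [ 0.6558 -0.1025  0.06  ]
 [ 0.441  -0.0541  0.06  ]
 [ 0.5047  0.242   0.06  ]]
edges [np.float64(0.302), np.float64(0.22), np.float64(0.303), np.float64(0.219)] c [0.57997506 0.06968895 0.06      ]
y-dir ang 1.3625593790054247
y-dir ang 1.3587108244160266
lineR [ 0.57034125 -0.07651615  0.06      ]
gL [0.56505927 0.13155001 0.09      ]
gR [ 0.52540035 -0.03624995  0.09      ]
gl2 [0.56235672 0.11150593 0.075     ]
gr2 [ 0.530066   -0.01942868  0.075     ]
wrist cam pos [0.20856096 0.59212396 0.37342957] axes [[ 0.42794147  0.90380548  0.00132662]
 [ 0.8726597  -0.41357543  0.25965441]
 [ 0.23522573 -0.1099592  -0.96570069]] [[430.42059876   0.         312.40845304]
 [  0.         430.42059876 237.03047798]
 [  0.           0.           1.        ]]
[[-9.03996926e-01  4.27538954e-01 -3.70972095e-06]
 [ 4.27538954e-01  9.03996926e-01  8.22029965e-06]
 [ 6.86807465e-06  5.84507540e-06 -1.00000000e+00]] cam in tool [ 0.06462478 -0.00053456 -0.1686238 ]
```

```bash
python3 -m crank '[-45,-36,-15,-2,0,-89,-73,-15,-4,0,-134,-109,-15,-6,0,-178,-146,-15,-8,0,-223,-182,-15,-10,0,-267,-218,-15,-12,0,-312,-255,-15,-13.3,0,-356,-291,-15,-13.3,0,-401,-328,-15,-13.3,0,-445,-364,-15,-13.3,0]'
```

```text
time: 1.6
tool_pos: [0.4817, 0.1129, 0.2203]
tool_rot: [0.001, 0.105, 0.995, 0.0]
contact_force: [1.6, 0.4, -0.6]
gripper_width: 0.002
```

```bash
python3 -m crank '[-20,-25,0,0,0,-40,-50,0,0,0,-44,-57,0,0,0,-44,-57,0,0,0,-44,-57,0,0,0,-44,-57,0,0,0,-44,-57,0,0,0,-44,-57,0,0,0,-44,-57,0,0,0,-44,-57,0,0,0]'
python3 - <<'E'
from h import *
s=status.state();print(s["tool_pos"],s["contact_force"]);cal=vision.get_calibration("wrist")
p,d=vision.grab_frame("wrist"); save("w1.png",p); np.savez("w1.npz",d=d,p=p,**cal)
for n in ("gauge","handle","plug"):
    for r in regions_of("wrist",n)[:2]: print(n,round(r["confidence"],2),np.round(r["extent"]))
E
```

```text
time: 2.6
tool_pos: [0.5122, 0.0502, 0.2198]
tool_rot: [0.0, 0.104, 0.995, -0.0]
contact_force: [-0.3, -0.5, 0.3]
gripper_width: 0.005
[0.51217889 0.05018736 0.21983839] [-0.27534127 -0.50459138  0.27025363]
gauge 0.89 [ 84.  53. 128. 104.]
gauge 0.71 [324. 259. 233.  47.]
handle 0.79 [323. 256. 236.  52.]
handle 0.61 [ 84.  53. 121. 102.]
plug 0.9 [ 81.  54. 127. 104.]
plug 0.89 [323. 259. 237.  48.]
```

View pics/w1.png

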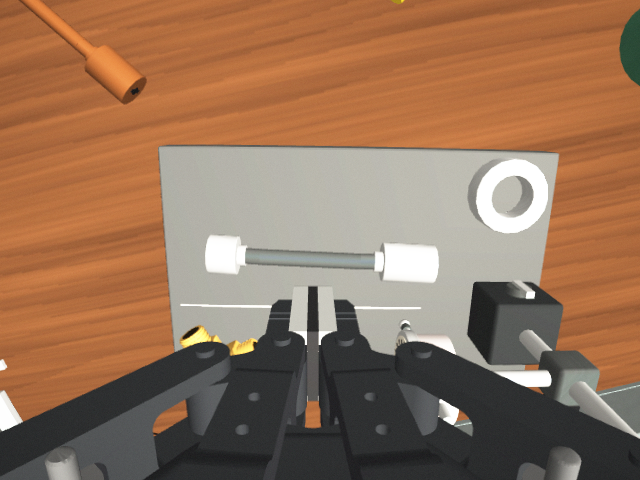

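The wrist view shows the gauge with its short plug at (224,254) and long plug at (410,262). The line runs (181,305)–(420,308), the contact ball is at (405,325), and the finger tips are near (312,290).

```bash
cat > meas.py <<'E'
from h import *
def bright(p): return p.min(2).astype(int)
def seg_line(p,cal,z,cols,r0,r1,thr=165):
    P=[]
    g=p.min(2).astype(float)
    for c in cols:
        col=g[r0:r1,c]; k=np.argmax(col)
        if col[k]<thr: continue
        a=slice(max(0,k-3),k+4); w=np.clip(col[a]-np.median(col),0,None); v=r0+(np.arange(len(col))[a]*w).sum()/w.sum()
        P.append(px2w(cal,c,v,z=z))
    return np.array(P)
E
python3 - <<'E'
from meas import *
f=np.load("w1.npz");p=f["p"];d=f["d"];cal={k:f[k] for k in("camera_matrix","R","t")};cal["k1"]=float(f["k1"])
L=seg_line(p,cal,.06,list(range(190,275))+list(range(370,395)),298,316)
a=np.polyfit(L[:,1],L[:,0],1);r=np.std(L[:,0]-np.polyval(a,L[:,1]));th=np.arctan(a[0]);print("line yaw",-th,"res",r,len(L),"ends",L[0],L[-1])
bx=np.array([np.cos(th),-np.sin(th)]);by=np.array([np.sin(th),np.cos(th)]);o=L.mean(0)[:2]
g=p.min(2).astype(int)
for c in (212,225,235,390,405,420,432,250,270,300,330,350,370):
    print(c,g[225:290,c].tolist()[5:62:1] if c in(225,300,405) else "", np.round(d[255-6:255+8:3,c],4))
# block front edge: bench/iron at row~147
E
```

```text
line yaw -0.22425587098619412 res 0.0010009303405902734 110 ends [ 0.57093438 -0.06677848  0.06      ] [0.60888501 0.09859055 0.06      ]
212  [0.3131 0.3143 0.3141 0.3136 0.3141]
225 [167, 168, 167, 170, 167, 194, 221, 230, 241, 249, 251, 252, 253, 254, 254, 254, 255, 255, 255, 255, 255, 255, 255, 255, 255, 255, 255, 255, 255, 255, 255, 255, 255, 254, 254, 254, 253, 253, 252, 250, 248, 243, 227, 195, 173, 169, 167, 168, 168, 167, 168, 169, 168, 169, 169, 167, 168] [0.3154 0.3146 0.3146 0.3138 0.315 ]
235  [0.3166 0.3157 0.3156 0.3158 0.318 ]
390  [0.3188 0.3176 0.315  0.3169 0.3153]
405 [178, 178, 178, 178, 179, 177, 179, 175, 175, 175, 176, 176, 179, 184, 210, 231, 242, 249, 253, 253, 254, 254, 255, 255, 255, 255, 255, 255, 255, 255, 255, 255, 255, 255, 255, 255, 255, 255, 255, 255, 255, 255, 255, 254, 254, 253, 252, 251, 248, 243, 231, 201, 177, 174, 176, 174, 173] [0.3209 0.3175 0.3164 0.3154 0.316 ]
420  [0.3204 0.3203 0.3175 0.317  0.3149]
432  [0.3212 0.3196 0.3167 0.3172 0.3162]
250  [0.3261 0.3237 0.3223 0.3222 0.324 ]
270  [0.3432 0.3228 0.3232 0.3227 0.3228]
300 [173, 173, 172, 174, 174, 175, 176, 173, 172, 171, 172, 172, 175, 176, 174, 172, 172, 171, 171, 172, 153, 116, 113, 126, 138, 147, 152, 154, 153, 157, 155, 155, 152, 139, 126, 107, 113, 153, 172, 173, 171, 173, 170, 170, 171, 172, 170, 170, 168, 171, 168, 171, 171, 169, 170, 164, 175] [0.3412 0.3241 0.3233 0.3235 0.322 ]
330  [0.3426 0.3437 0.3234 0.3222 0.3222]
350  [0.3426 0.3443 0.3245 0.3235 0.3216]
370  [0.343  0.3445 0.3273 0.3227 0.324 ]
```

```bash
cat >> meas.py <<'E'
def analyse(p,d,cal,rows=(228,290),lcols=list(range(190,275))+list(range(370,395)),lrows=(298,316),short=range(212,236),long_=range(388,433),hand=range(256,368)):
    L=seg_line(p,cal,.06,lcols,*lrows,thr=205)
    for _ in range(3):
        a=np.polyfit(L[:,1],L[:,0],1);e=L[:,0]-np.polyval(a,L[:,1]);L=L[abs(e)<max(.0004,2*e.std())]
    th=np.arctan(a[0]);bx=np.array([np.cos(th),-np.sin(th)]);by=np.array([np.sin(th),np.cos(th)])
    o=L.mean(0)[:2];print("line yaw %.4f res %.5f n%d"%(-th,e.std(),len(L)), "pt",o)
    g=p.min(2).astype(float)
    def mid(cols,kind):
        P=[]
        for c in cols:
            s=g[rows[0]:rows[1],c]
            m=s>(bg+255)/2 if kind=="p" else s<(bg-12)
            k=np.flatnonzero(m)
            if len(k)<8: continue
            # subpixel ends
            lv=(bg+250)/2 if kind=="p" else bg-25
            def cross(i,j): # between inside i and outside j
                return i+(j-i)*np.clip((s[i]-lv)/(s[i]-s[j]+1e-9),0,1)
            u=cross(k[0],max(k[0]-1,0)); v=cross(k[-1],min(k[-1]+1,len(s)-1))
            q0=px2w(cal,c,rows[0]+u,z=.075);q1=px2w(cal,c,rows[0]+v,z=.075); q=(q0+q1)/2
            P.append([(q[:2]-o)@bx,(q[:2]-o)@by,np.linalg.norm(q1-q0)])
        return np.array(P)
    bg=np.median(g[rows[0]:rows[0]+6, hand.start:hand.stop]);print("bg",bg)
    S=mid(short,"p");G=mid(long_,"p");H=mid(hand,"d")
    a=np.polyfit(np.r_[S[:,1],G[:,1]],np.r_[S[:,0],G[:,0]],1)
    print("short",S.mean(0),"long",G.mean(0),"axis slope",a[0])
    print("handle off (mm) along y:",[(round(1e3*r[1]),round(1e3*(r[0]-np.polyval(a,r[1])),2),round(1e3*r[2],1)) for r in H[::8]])
    # depth heights
    for nm,cols in(("short",short),("long",long_),("handleA",hand[:25]),("handM",hand[40:75]),("handleB",hand[-25:])):
        Q=[]
        for c in cols:
            for v in range(rows[0],rows[1]):
                if d[v,c]>0:
                    X=px2w(cal,c,v,d=float(d[v,c])); 
                    xx=(X[:2]-o)@bx-np.polyval(a,(X[:2]-o)@by)
                    Q.append([xx,X[2]])
        Q=np.array(Q); n=[round(1e3*np.median(Q[abs(Q[:,0]-x)<.001][:,1]),2) if (abs(Q[:,0]-x)<.001).any() else None for x in np.arange(-.008,.0081,.002)]
        print(nm,n)
    return o,bx,by,a
E
python3 - <<'E'
from meas import *
f=np.load("w1.npz");p=f["p"];d=f["d"];cal={k:f[k] for k in("camera_matrix","R","t")};cal["k1"]=float(f["k1"])
o,bx,by,a=analyse(p,d,cal)
g=p.min(2)
print("rowprofile plugs x:",[ (c,int(g[254,c])) for c in range(200,212)],[ (c,int(g[264,c])) for c in range(430,444)])
for nm,u,v,z in(("sEnd",205.5,254,.08),("lEnd",438.5,264,.08),("ball",405,324,.09)):
    X=px2w(cal,u,v,z=z);print(nm,X,(X[:2]-o)@bx,(X[:2]-o)@by)
E
```

```text
line yaw -0.2246 res 0.00012 n106 pt [ 0.58517967 -0.00520601]
bg 173.0
short [-0.04920906 -0.03013121  0.02930935] long [-0.04439122  0.11315046  0.02963204] axis slope 0.03396601493107782
handle off (mm) along y: [(-5, np.float64(0.2), np.float64(13.2)), (1, np.float64(0.29), np.float64(13.7)), (7, np.float64(0.38), np.float64(13.3)), (13, np.float64(0.47), np.float64(13.6)), (19, np.float64(0.17), np.float64(13.6)), (25, np.float64(0.36), np.float64(13.2)), (31, np.float64(0.38), np.float64(13.6)), (38, np.float64(9.45), np.float64(31.2)), (44, np.float64(0.23), np.float64(13.2)), (50, np.float64(0.29), np.float64(13.7)), (56, np.float64(0.38), np.float64(13.2)), (62, np.float64(0.5), np.float64(13.7)), (68, np.float64(0.22), np.float64(13.7)), (74, np.float64(0.25), np.float64(13.2))]
short [np.float64(87.04), np.float64(87.5), np.float64(88.66), np.float64(88.87), np.float64(88.96), np.float64(88.71), np.float64(88.44), np.float64(87.51), np.float64(86.52)]
long [np.float64(87.05), np.float64(87.91), np.float64(88.86), np.float64(89.27), np.float64(89.13), np.float64(89.13), np.
[... 433 characters left out ...]
np.float64(78.6), np.float64(80.33), np.float64(81.87), np.float64(81.51), np.float64(80.24), np.float64(77.85), None]
rowprofile plugs x: [(200, 170), (201, 167), (202, 168), (203, 168), (204, 167), (205, 238), (206, 254), (207, 255), (208, 255), (209, 255), (210, 255), (211, 255)] [(430, 255), (431, 255), (432, 255), (433, 255), (434, 255), (435, 255), (436, 255), (437, 255), (438, 244), (439, 178), (440, 174), (441, 175), (442, 174), (443, 175)]
sEnd [ 0.52611447 -0.03552244  0.08      ] -0.050827645512488306 -0.04271223021720599
lEnd [0.5707199  0.13538587 0.08      ] -0.04541519807848235 0.1338380382945308
ball [0.60947897 0.10150711 0.09      ] -8.308430528367827e-05 0.1094446835045109
```

```bash
python3 -m crank '[-15,-3,20,1,0,-31,-6.6,50,2.3,0,-31,-6.6,80,2.3,0,-31,-6.6,100,2.3,0,-31,-6.6,115,2.3,0,-31,-6.6,122,2.3,0,-31,-6.6,122,2.3,0,-31,-6.6,122,2.3,0,-31,-6.6,122,2.3,0,-31,-6.6,122,2.3,0]'
python3 - <<'E'
from h import *
s=status.state();print(s["tool_pos"],s["contact_force"]);cal=vision.get_calibration("wrist")
p,d=vision.grab_frame("wrist"); save("w2.png",p); np.savez("w2.npz",d=d,p=p,**cal)
print("tcp px",w2px(cal,s["tool_pos"]))
E
```

```text
time: 3.8
tool_pos: [0.542, 0.037, 0.0991]
tool_rot: [0.001, 0.125, 0.992, 0.0]
contact_force: [0.1, -0.3, -0.9]
gripper_width: 0.001
[0.54202918 0.03700956 0.09912206] [ 0.11696122 -0.3022728  -0.87042636]
tcp px (np.float64(313.6798730342746), np.float64(281.8476404819932))
```

View pics/w2.png

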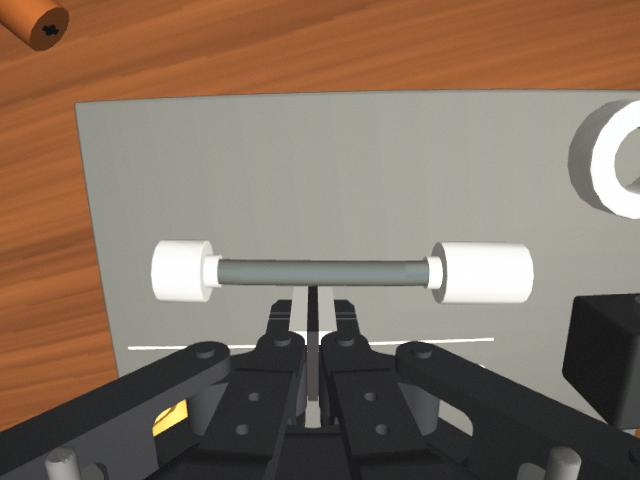

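Run:
```python
from meas import *
from scipy.spatial.transform import Rotation as Ro
f=np.load("w2.npz");p=f["p"];d=f["d"];cal={k:f[k] for k in("camera_matrix","R","t")};cal["k1"]=float(f["k1"])
s=status.state();q=s["tool_rot"];T=Ro.from_quat([*q[1:],q[0]]).as_matrix()
for c in(298,328):
    for v in(284,286,288,289,290,292,296,305,320): print(c,v,d[v,c],np.round(1e3*T.T@(px2w(cal,c,v,d=float(d[v,c]))-s["tool_pos"]),1),p[v,c])
c=vision.get_calibration("wrist")
for x in(0,11):print(x,w2px(cal,s["tool_pos"]+T@[x/1e3,.008,0]))
analyse(p,d,cal,rows=(236,310),lcols=list(range(135,180))+list(range(440,485)),lrows=(330,358),short=range(158,205),long_=range(445,525),hand=list(range(226,288)).__class__ and range(226,286))
```

```text
298 284 0.20100425 [-8.9 -7.2 19.5] [89 90 84]
298 286 0.14734326 [ 10.1  -5.5 -30.9] [156 153 145]
298 288 0.1459314 [ 10.   -5.4 -32.4] [182 182 173]
298 289 0.14471947 [ 10.1  -5.4 -33.7] [184 181 173]
298 290 0.14329378 [ 10.3  -5.3 -35.1] [183 182 173]
298 292 0.14204393 [ 10.1  -5.3 -36.4] [184 181 173]
298 296 0.13879108 [ 10.1  -5.2 -39.8] [182 181 171]
298 305 0.1314913 [ 10.3  -5.  -47.3] [182 180 173]
298 320 0.122602135 [  9.9  -4.7 -56.6] [182 182 173]
328 284 0.19954567 [-8.3  6.8 18.1] [92 92 87]
328 286 0.14734276 [ 10.1   4.8 -30.9] [148 147 137]
328 288 0.14479698 [ 10.4   4.7 -33.5] [181 179 171]
328 289 0.14530683 [  9.9   4.7 -33.1] [184 184 174]
328 290 0.14408013 [ 10.    4.7 -34.4] [180 181 172]
328 292 0.14196764 [ 10.2   4.6 -36.5] [183 180 172]
328 296 0.13859744 [ 10.2   4.5 -40. ] [182 181 172]
328 305 0.13087179 [ 10.6   4.2 -47.9] [185 183 175]
328 320 0.1224404 [  9.9   3.9 -56.8] [184 183 175]
0 (np.float64(332.68279125773154), np.float64(281.1772151967166))
11 (np.float64(333.0140835423288), np.float64(256.10034713159524))
line yaw -0.2239 res 0.0000
[... 654 characters left out ...]
.float64(88.49), np.float64(87.66), np.float64(86.74)]
long [np.float64(87.1), np.float64(88.07), np.float64(89.0), np.float64(89.11), np.float64(89.19), np.float64(89.18), np.float64(88.69), np.float64(87.78), np.float64(86.71)]
handleA [np.float64(59.45), np.float64(76.23), np.float64(79.57), np.float64(80.68), np.float64(81.64), np.float64(80.99), np.float64(79.62), np.float64(77.41), None]
handM [np.float64(59.46), np.float64(76.53), np.float64(79.79), np.float64(80.92), np.float64(81.61), np.float64(81.3), np.float64(80.1), None, None]
handleB [np.float64(59.53), np.float64(76.52), np.float64(79.79), np.float64(80.89), np.float64(81.61), np.float64(81.32), np.float64(80.01), None, None]
```

Run:
```python
import cv2,numpy as np
a=cv2.imread("pics/w2.png")[240:420,220:420]; b=cv2.imread("pics/w1.png")[240:420,220:420]
cv2.imwrite("pics/c1.png",cv2.resize(np.hstack([a,b]),(800,360),interpolation=cv2.INTER_CUBIC))
for n in("w1","w2"):
    d=np.load(n+".npz")["d"];print(n,[(v,round(float(d[v,280]),3),round(float(d[v,298]),3),round(float(d[v,312]),3)) for v in range(276,330,4)])
```

```text
w1 [(276, 0.35, 0.35, 0.349), (280, 0.35, 0.352, 0.349), (284, 0.352, 0.35, 0.351), (288, 0.351, 0.145, 0.146), (292, 0.354, 0.142, 0.141), (296, 0.355, 0.138, 0.139), (300, 0.144, 0.135, 0.137), (304, 0.142, 0.132, 0.135), (308, 0.14, 0.13, 0.13), (312, 0.135, 0.128, 0.127), (316, 0.134, 0.124, 0.126), (320, 0.132, 0.122, 0.122), (324, 0.129, 0.121, 0.118), (328, 0.125, 0.117, 0.118)]
w2 [(276, 0.197, 0.197, 0.196), (280, 0.198, 0.197, 0.197), (284, 0.201, 0.201, 0.201), (288, 0.221, 0.146, 0.146), (292, 0.223, 0.142, 0.141), (296, 0.224, 0.139, 0.139), (300, 0.146, 0.136, 0.137), (304, 0.142, 0.0, 0.131), (308, 0.138, 0.13, 0.13), (312, 0.136, 0.127, 0.127), (316, 0.134, 0.125, 0.125), (320, 0.13, 0.123, 0.122), (324, 0.127, 0.12, 0.118), (328, 0.125, 0.117, 0.118)]
```

View pics/c1.png

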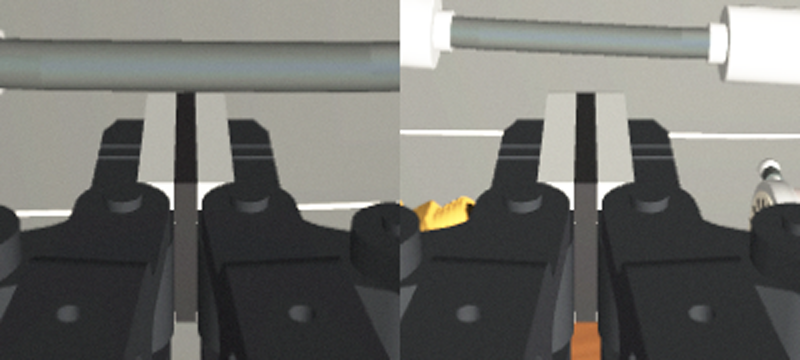

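Run:
```python
from h import *
from scipy.spatial.transform import Rotation as Ro
s=status.state();q=s["tool_rot"];T=Ro.from_quat([*q[1:],q[0]]).as_matrix()
cal=vision.get_calibration("scene");p,d=vision.grab_frame("scene");save("s2.png",p)
u0,v0=map(int,w2px(cal,s["tool_pos"]));print("tcp px",u0,v0)
for v in range(v0-60,v0+16,4):
    print(v,[tuple(np.round(1e3*T.T@(px2w(cal,u,v,d=float(d[v,u]))-s["tool_pos"])).astype(int)) for u in(u0-8,u0,u0+8)])
cv2.imwrite("pics/s2c.png",cv2.resize(p[v0-90:v0+60,u0-100:u0+100,::-1],(800,600),interpolation=cv2.INTER_CUBIC))
```

```text
tcp px 357 245
185 [(np.int64(-25), np.int64(-28), np.int64(-216)), (np.int64(-34), np.int64(-14), np.int64(-223)), (np.int64(-39), np.int64(0), np.int64(-226))]
189 [(np.int64(-20), np.int64(-27), np.int64(-200)), (np.int64(-31), np.int64(-13), np.int64(-209)), (np.int64(-36), np.int64(1), np.int64(-212))]
193 [(np.int64(-27), np.int64(-28), np.int64(-196)), (np.int64(-33), np.int64(-13), np.int64(-200)), (np.int64(-33), np.int64(2), np.int64(-198))]
197 [(np.int64(-25), np.int64(-27), np.int64(-183)), (np.int64(-36), np.int64(-14), np.int64(-192)), (np.int64(-40), np.int64(1), np.int64(-195))]
201 [(np.int64(-29), np.int64(-28), np.int64(-176)), (np.int64(-41), np.int64(-14), np.int64(-186)), (np.int64(-39), np.int64(2), np.int64(-183))]
205 [(np.int64(-30), np.int64(-27), np.int64(-166)), (np.int64(-38), np.int64(-13), np.int64(-173)), (np.int64(-38), np.int64(3), np.int64(-170))]
209 [(np.int64(-12), np.int64(-24), np.int64(-135)), (np.int64(-38), np.int64(-13), np.int64(-161)), (np.int64(-39), np.int64(3), np.int64(-160))]
213 [(np.int64(-13), np.int64(-24), np.int64(-124)), (np
[... 941 characters left out ...]
))]
241 [(np.int64(48), np.int64(-10), np.int64(39)), (np.int64(-10), np.int64(-3), np.int64(-30)), (np.int64(45), np.int64(27), np.int64(40))]
245 [(np.int64(37), np.int64(-12), np.int64(40)), (np.int64(33), np.int64(6), np.int64(37)), (np.int64(33), np.int64(25), np.int64(40))]
249 [(np.int64(23), np.int64(-14), np.int64(37)), (np.int64(24), np.int64(5), np.int64(40)), (np.int64(23), np.int64(23), np.int64(42))]
253 [(np.int64(-4), np.int64(-18), np.int64(17)), (np.int64(-6), np.int64(-1), np.int64(17)), (np.int64(-9), np.int64(17), np.int64(17))]
257 [(np.int64(-11), np.int64(-19), np.int64(22)), (np.int64(-795), np.int64(-163), np.int64(-979)), (np.int64(-3), np.int64(19), np.int64(38))]
```

View pics/s2c.png

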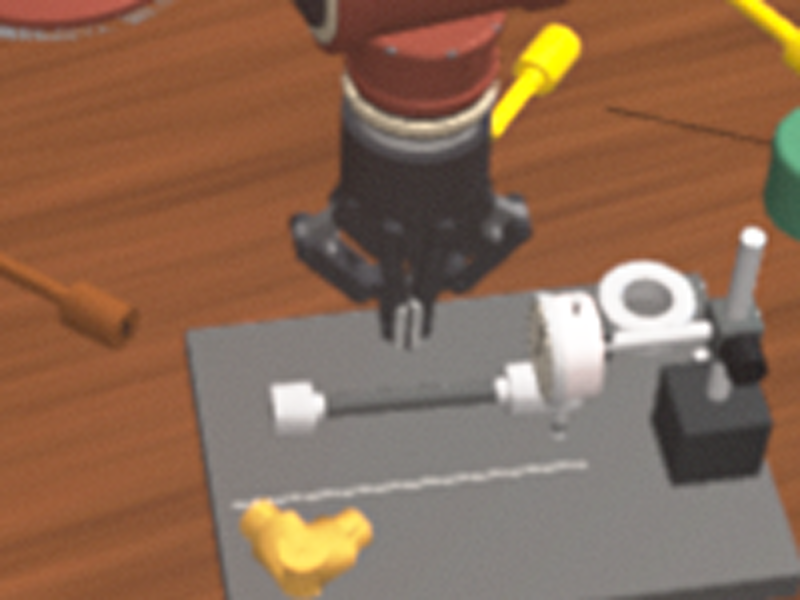

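The scene crop shows the tips hanging about 30 mm above the stated TCP, with the knuckles spreading wide at roughly the dial's height. I'll measure the gripper's envelope against the dial.

Run:
```python
from h import *
from scipy.spatial.transform import Rotation as Ro
s=status.state();q=s["tool_rot"];T=Ro.from_quat([*q[1:],q[0]]).as_matrix()
cal=vision.get_calibration("scene");p,d=vision.grab_frame("scene")
Q=np.array([T.T@(px2w(cal,u,v,d=float(d[v,u]))-s["tool_pos"]) for v in range(140,270) for u in range(300,430) if d[v,u]>0])*1e3
G=Q[(abs(Q[:,0])<60)&(abs(Q[:,1])<78)]
for z in range(-170,5,8):
    g=G[abs(G[:,2]-z)<4]
    if len(g)>3: print(z,len(g),"y",np.round(np.percentile(g[:,1],[0,5,95,100])),"x",np.round(np.percentile(g[:,0],[0,100])))
D=Q[(Q[:,1]>58)&(Q[:,1]<130)&(Q[:,2]<0)&(Q[:,2]>-90)&(Q[:,0]<-10)&(Q[:,0]>-110)]
print("dial y",np.percentile(D[:,1],[0,2,10,50,90]),"x",np.percentile(D[:,0],[1,50,99]),"z",np.percentile(D[:,2],[1,99]))
for h in range(60,110,4):
    g=D[abs(D[:,1]-h)<2]; print(h,len(g),np.round(g.min(0)) if len(g) else "",np.round(g.max(0)) if len(g) else "")
```

```text
-170 100 y [-38. -35.  28.  35.] x [-41.  -0.]
-162 104 y [-38. -36.  29.  35.] x [-42.  -2.]
-154 32 y [-38. -38.  16.  36.] x [-39.  -4.]
-146 23 y [-39. -38.  37.  37.] x [-17.   1.]
-138 66 y [-42. -40.  40.  42.] x [-22.   8.]
-130 123 y [-50. -45.  44.  47.] x [-23.   5.]
-122 187 y [-61. -58.  55.  59.] x [-24.  11.]
-114 172 y [-62. -60.  59.  62.] x [-21.  11.]
-106 126 y [-56. -52.  54.  77.] x [-55.  -0.]
-98 116 y [-50. -44.  66.  76.] x [-55.   7.]
-90 148 y [-48. -38.  76.  78.] x [-59.  12.]
-82 152 y [-40. -31.  62.  75.] x [-57.   9.]
-74 101 y [-33. -27.  62.  63.] x [-56.  10.]
-66 49 y [-22. -14.  63.  63.] x [-60.   3.]
-58 45 y [-14. -12.  62.  64.] x [-58.  -2.]
-50 44 y [-14. -13.  63.  63.] x [-56.  -3.]
-42 36 y [-14. -13.  63.  63.] x [-60.  -4.]
-34 30 y [-14. -11.  11.  63.] x [-53.  -5.]
-10 4 y [76. 76. 78. 78.] x [-54. -52.]
-2 4 y [75. 75. 77. 77.] x [-55. -51.]
dial y [ 60.72300237  61.39632115  62.06764731  75.88185035 108.04847494] x [-81.06000594 -61.4878514  -27.39640349] z [-89.60207712  -6.54199712]
60 41 [-71.  61. -89.] [-24.  62. -43.]
64 102 [-81.  62. -89.] [-25.  66. -38.]
68 36 [-83.  66. -90.] [-53.  70. -49.]
72 36 [-79.  70. -90.] [-33.  74. -54.]
76 51 [-81.  74. -90.] [-34.  78.  -1.]
80 44 [-79.  78. -90.] [-50.  82.  -1.]
84 37 [-80.  82. -90.] [-42.  86. -16.]
88 37 [-80.  86. -90.] [-39.  90. -55.]
92 2 [-56.  92. -80.] [-52.  93. -78.]
96 11 [-56.  95. -76.] [-49.  98. -59.]
100 12 [-57.  98. -76.] [-47. 102. -57.]
104 9 [-55. 102. -71.] [-46. 106. -62.]
108 7 [-56. 106. -71.] [-49. 108. -62.]
```

```bash
python3 -m crank '[0.5,-5,2,0.2,0,1,-10,6,0.5,0,1,-15,10,0.5,0,1,-15,12,0.5,0,1,-15,13,0.5,0,1,-15,14,0.5,0,1,-15,15,0.5,0,1,-15,16,0.5,0,1,-15,17,0.5,0,1,-15,17.5,0.5,0]'
python3 - <<'E'
from h import *
from scipy.spatial.transform import Rotation as Ro
s=status.state();print(s["tool_pos"],s["contact_force"]);q=s["tool_rot"];T=Ro.from_quat([*q[1:],q[0]]).as_matrix()
cal=vision.get_calibration("scene");p,d=vision.grab_frame("scene")
R=[tuple(r["extent"]) for r in regions_of("scene","elbow0")];print(np.round(R))
Q=np.array([T.T@(px2w(cal,u,v,d=float(d[v,u]))-s["tool_pos"]) for v in range(270,310) for u in range(305,360) if d[v,u]>0 and px2w(cal,u,v,d=float(d[v,u]))[2]>.066])*1e3
Q=Q[abs(Q[:,0])<150];print("elbow tool min/max",np.percentile(Q,[1,99],axis=0))
E
```

```text
time: 4.95
tool_pos: [0.5365, 0.0228, 0.0802]
tool_rot: [-0.0, 0.129, 0.992, -0.0]
contact_force: [-0.9, 0.8, -0.2]
gripper_width: -0.004
[0.53649462 0.02282083 0.08023044] [-0.87460513  0.79899975 -0.16651408]
[[335. 295.  34.  22.]
 [128. 314.  23.  26.]
 [197. 321.  28.  28.]]
elbow tool min/max [[-124.28040347  -80.79763751  -10.72544305]
 [ -76.65487671  -17.55177899   13.25970242]]
```

```bash
python3 -m crank '[0,0,8,0,0,0,0,14,0,0,0,0,18,0,0,0,0,20,0,0,0,0,22,0,0,0,0,23,0,0,0,0,24,0,0,0,0,24.5,0,0,0,0,25,0,0,0,0,25,0,0]'
python3 - <<'E'
from h import *
s=status.state();print(s["tool_pos"],s["contact_force"]);cal=vision.get_calibration("wrist")
p,d=vision.grab_frame("wrist"); save("w3.png",p); np.savez("w3.npz",d=d,p=p,**cal)
E
```

```text
time: 6.05
tool_pos: [0.5371, 0.0226, 0.0559]
tool_rot: [0.001, 0.129, 0.992, -0.0]
contact_force: [-0.5, 0.3, 3.3]
gripper_width: 0.002
[0.53706336 0.02261653 0.05592844] [-0.45173149  0.32653339  3.30855662]
```

View pics/w3.png

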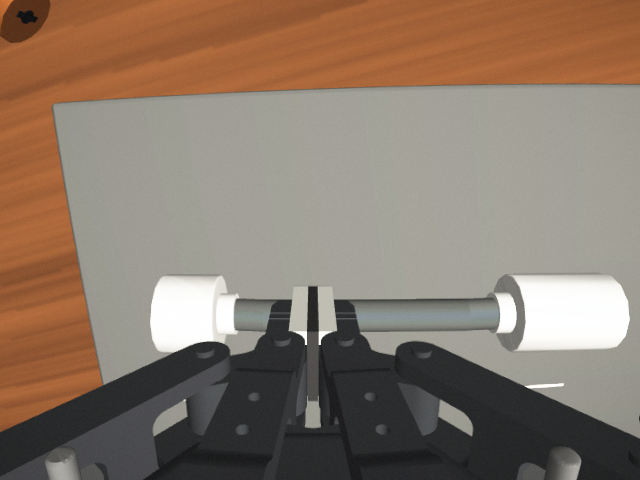

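The wrist view shows the tips lying on the handle at (312,300), with both plugs level. The force reads 3.3 N, so contact has started.

```bash
python3 -m crank '[0,0,0.2,0,0,0,0,0.4,0,0,0,0,0.6,0,0,0,0,0.6,0,0,0,0,0.6,0,0,0,0,0.6,0,0,0,0,0.6,0,0,0,0,0.6,0,0,0,0,0.6,0,0,0,0,0.6,0,0]'; python3 -c "
from plant import *
s=status.state();print(s['tool_pos'],s['contact_force'],s['time'])"
```

```text
time: 7.1
tool_pos: [0.5374, 0.0226, 0.0558]
tool_rot: [0.001, 0.129, 0.992, -0.0]
contact_force: [-0.2, -0.9, 5.8]
gripper_width: 0.007
[0.53742885 0.02256533 0.05579648] [-0.16101278 -0.86894712  5.7636716 ] 7.1
```

```bash
python3 -m crank '[0,0,0.4,0,0,0,0,0.8,0,0,0,0,1,0,0,0,0,1,0,0,-0.5,0,1,0,0,-1.5,0,1,0,0,-2.5,0,1,0,0,-3.5,0,1,0,0,-4.5,0,1,0,0,-4.5,0,1,0,0]'; python3 -c "
from plant import *
s=status.state();print(s['tool_pos'],s['contact_force'],s['time'])"
```

```text
time: 8.1
tool_pos: [0.5427, 0.0212, 0.0557]
tool_rot: [0.002, 0.129, 0.992, -0.0]
contact_force: [-0.3, -0.8, 8.8]
gripper_width: 0.002
[0.54269629 0.02117039 0.05570206] [-0.28415297 -0.80683093  8.77981441] 8.1
```

```bash
python3 -m crank '[-0.9,0,0.1,0,0,-1.8,0,0.2,0,0,-2.7,0,0.3,0,0,-3.6,0,0.32,0,0,-4.5,0,0.35,0,0,-5.4,0,0.4,0,0,-6.3,0,0.43,0,0,-7.2,0,0.47,0,0,-8.1,0,0.5,0,0,-9,0,0.53,0,0]'; python3 -c "
from plant import *
s=status.state();print(s['tool_pos'],s['contact_force'],s['time'])"
```

```text
time: 9.1
tool_pos: [0.5515, 0.0188, 0.0554]
tool_rot: [0.002, 0.129, 0.992, -0.0]
contact_force: [-0.2, -1.1, 8.4]
gripper_width: 0.0
[0.55147278 0.0188347  0.05539405] [-0.15819515 -1.13103187  8.41733118] 9.1
```

```bash
python3 -m crank '[-0.9,0,0.15,0,0,-1.8,0,0.3,0,0,-2.7,0,0.4,0,0,-3.6,0,0.45,0,0,-4.5,0,0.5,0,0,-5.4,0,0.55,0,0,-6.2,0,0.62,0,0,-7,0,0.68,0,0,-7.9,0,0.74,0,0,-8.7,0,0.8,0,0]'
python3 - <<'E'
from h import *
s=status.state();print(s["tool_pos"],s["contact_force"],s["time"]);cal=vision.get_calibration("wrist")
p,d=vision.grab_frame("wrist"); save("w4.png",p); np.savez("w4.npz",d=d,p=p,**cal)
g=p.min(2).astype(int)
for n in("w3","w4"):
    g=np.load(n+".npz")["p"].min(2).astype(int)
    for c in(180,200,530,560,600):
        k=np.flatnonzero(g[200:400,c]>225)+200; print(n,c,k.min() if len(k) else None,k.max() if len(k) else None,len(k))
E
```

```text
time: 10.1
tool_pos: [0.5602, 0.0166, 0.0549]
tool_rot: [0.002, 0.129, 0.992, -0.0]
contact_force: [0.0, -1.9, 8.6]
gripper_width: -0.0
[0.56017948 0.01657036 0.05491882] [ 0.01924642 -1.89984639  8.6313436 ] 10.1
w3 180 281 348 68
w3 200 282 341 60
w3 530 280 387 71
w3 560 281 385 70
w3 600 282 347 66
w4 180 263 331 69
w4 200 264 332 69
w4 530 260 342 72
w4 560 261 340 71
w4 600 264 329 66
```

```bash
cat > ax.py <<'E'
import sys
from meas import *
from scipy.spatial.transform import Rotation as Ro
def mids(g,cal,cols,r0,r1):
    P=[]
    for c in cols:
        k=np.flatnonzero(g[r0:r1,c]>225)+r0
        if len(k)<40: continue
        # largest contiguous run
        run=max(np.split(k,np.flatnonzero(np.diff(k)>1)+1),key=len)
        a=px2w(cal,c,run[0]-.5,z=.075);b=px2w(cal,c,run[-1]+.5,z=.075);P.append((a+b)/2)
    return np.array(P)
def go(n,tcp,q,lc=None):
    f=np.load(n+".npz");cal={k:f[k] for k in("camera_matrix","R","t")};cal["k1"]=float(f["k1"]);g=f["p"].min(2).astype(int)
    T=Ro.from_quat([*q[1:],q[0]]).as_matrix()
    S=mids(g,cal,range(170,210),200,420);L=mids(g,cal,range(525,600),200,420)
    A=np.vstack([S,L]);t=(A-tcp)@T*1e3;a=np.polyfit(t[:,1],t[:,0],1)
    print(n,"axis in tool: x0 %.2f slope %.4f"%(a[1],a[0]),"axis world at tool y0",np.round(tcp+T@[a[1]/1e3,0,0],4),"resid",np.std(t[:,0]-np.polyval(a,t[:,1])))
    if lc:
        P=seg_line(f["p"],cal,.06,range(*lc[0]),*lc[1],thr=205)
        if len(P)>5:
            e=(P-tcp)@T*1e3; ln=np.polyfit(e[:,1],e[:,0],1); print("line slope %.4f n%d std %.2f"%(ln[0],len(P),np.std(e[:,0]-np.polyval(ln,e[:,1]))), "y range",e[:,1].min(),e[:,1].max())
            for y in(75+20,90): print("axis->line at tool y",y,"gap",np.polyval(a,y)-np.polyval(ln,y))
E
python3 - <<'E'
from ax import *
s=status.state()
go("w3",np.array([.53706,.02262,.0559]),s["tool_rot"],((526,562),(375,395)))
go("w4",s["tool_pos"],s["tool_rot"],((500,566),(333,350)))
E
```

```text
w3 axis in tool: x0 -6.37 slope -0.0084 axis world at tool y0 [0.5432 0.021  0.0559] resid 0.8229563582158477
line slope 0.0243 n36 std 0.06 y range 95.93979954573886 112.59954421743713
axis->line at tool y 95 gap 42.38387699639438
axis->line at tool y 90 gap 42.547748467006755
w4 axis in tool: x0 1.42 slope 0.0035 axis world at tool y0 [0.5589 0.0169 0.0549] resid 1.28632317833591
line slope 0.0345 n66 std 0.04 y range 80.2884097636958 109.57772202904256
axis->line at tool y 95 gap 27.432640078638727
axis->line at tool y 90 gap 27.58760592836121
```

```bash
python3 -m crank '[-1,-0.1,0.15,0,0,-2,-0.2,0.3,0,0,-3,-0.3,0.4,0,0,-4,-0.3,0.48,0,0,-5,-0.4,0.56,0,0,-6,-0.4,0.63,0,0,-7,-0.4,0.7,0,0,-8,-0.4,0.77,0,0,-9,-0.4,0.84,0,0,-9.9,-0.4,0.9,0,0]'; python3 -c "
from plant import *
s=status.state();print(s['tool_pos'],s['contact_force'],s['time'])"
```

```text
time: 11.15
tool_pos: [0.5699, 0.014, 0.0542]
tool_rot: [0.003, 0.129, 0.992, 0.0]
contact_force: [-0.0, -0.7, 9.4]
gripper_width: 0.001
[0.56992804 0.01397166 0.05424665] [-0.0198437  -0.71166895  9.43315402] 11.15
```

```bash
python3 -m crank '[0,0,-2,0,0,0,0,-5,0,0,3,0.2,-6,0,0,7,0.4,-6,0,0,10.5,0.4,-6,0,0,10.5,0.4,-5,0,0,10.5,0.4,-3.5,0,0,10.5,0.4,-2.2,0,0,10.5,0.4,-1.2,0,0,10.5,0.4,-0.8,0,0]'
python3 - <<'E'
from ax import *
s=status.state();print(s["tool_pos"],s["contact_force"],s["time"]);cal=vision.get_calibration("wrist")
p,d=vision.grab_frame("wrist"); save("w5.png",p); np.savez("w5.npz",d=d,p=p,**cal)
g=p.min(2).astype(int)
print([(c,(np.flatnonzero(g[340:420,c]>215)+340).tolist()) for c in(515,540,560)])
go("w5",s["tool_pos"],s["tool_rot"],((495,562),(345,375)))
E
```

```text
time: 12.15
tool_pos: [0.5593, 0.0168, 0.0542]
tool_rot: [0.002, 0.129, 0.992, -0.0]
contact_force: [0.1, -0.3, 7.8]
gripper_width: -0.002
[0.55930937 0.01675283 0.05419808] [ 0.07910335 -0.26178218  7.79878041] 12.15
[(515, []), (540, [340, 341, 342, 343, 344, 345, 346, 347, 348, 349, 350, 351]), (560, [340, 341, 342, 343, 344, 345, 346, 347, 348, 349, 350, 351])]
w5 axis in tool: x0 -6.25 slope -0.0107 axis world at tool y0 [0.5653 0.0152 0.0542] resid 1.2572585600334591
line slope -0.0236 n49 std 0.58 y range 77.9358012368401 107.93744386276404
axis->line at tool y 95 gap 21.178323826250907
axis->line at tool y 90 gap 21.114171408030057
```

```bash
python3 -m crank '[-0.5,0,0.3,0,0,-1.5,0,0.5,0,0,-2.5,0,0.57,0,0,-3.5,0,0.64,0,0,-4.5,0,0.7,0,0,-5.5,0,0.77,0,0,-6.5,0,0.84,0,0,-7.5,0,0.9,0,0,-8.5,0,0.98,0,0,-9.5,0,1.05,0,0]'; python3 -c "
from plant import *
s=status.state();print(s['tool_pos'],s['contact_force'],s['time'])"
```

```text
time: 13.2
tool_pos: [0.5688, 0.0143, 0.0538]
tool_rot: [0.002, 0.129, 0.992, -0.0]
contact_force: [-0.3, -1.4, 7.6]
gripper_width: -0.001
[0.56882339 0.01425464 0.05375641] [-0.33770392 -1.38169407  7.59202211] 13.2
```

```bash
python3 -m crank '[-0.5,0,0.3,0,0,-1.3,-0.1,0.55,0,0,-2.1,-0.2,0.65,0,0,-2.9,-0.2,0.72,0,0,-3.8,-0.2,0.8,0,0,-4.7,-0.2,0.87,0,0,-5.5,-0.2,0.94,0,0,-6.4,-0.2,1.01,0,0,-7.2,-0.2,1.08,0,0,-8.1,-0.2,1.15,0,0]'
python3 - <<'E'
from ax import *
s=status.state();print(s["tool_pos"],s["contact_force"],s["time"]);cal=vision.get_calibration("wrist")
p,d=vision.grab_frame("wrist"); save("w6.png",p); np.savez("w6.npz",d=d,p=p,**cal)
g=p.min(2).astype(int)
print([(c,(np.flatnonzero(g[250:420,c]>215)+250)[[0,-1]].tolist()) for c in(180,200,540,560,590)])
go("w6",s["tool_pos"],s["tool_rot"])
E
```

```text
time: 14.2
tool_pos: [0.5768, 0.0122, 0.0536]
tool_rot: [0.002, 0.129, 0.992, -0.0]
contact_force: [-3.4, 0.4, 14.7]
gripper_width: -0.005
[0.57676063 0.01216636 0.05361344] [-3.37017383  0.35607247 14.66016038] 14.2
[(180, [271, 342]), (200, [272, 340]), (540, [270, 340]), (560, [270, 340]), (590, [270, 339])]
w6 axis in tool: x0 -2.09 slope 0.0026 axis world at tool y0 [0.5788 0.0116 0.0536] resid 1.022285704125663
```

View pics/w6.png

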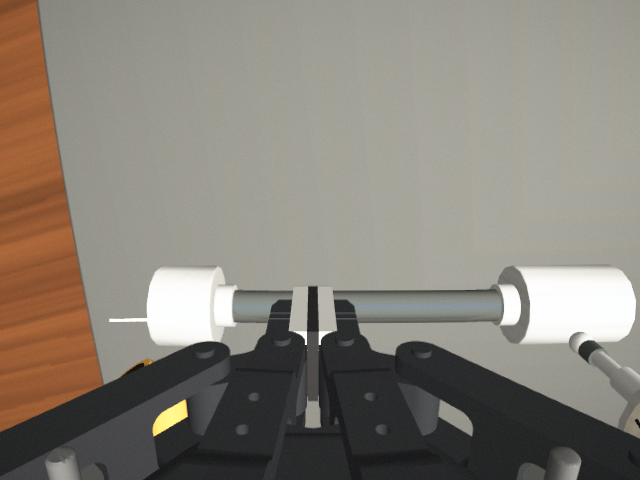

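The ball at (580,340) has reached the long plug, and the force rose to 14.7 N. I'll ease off straight away and then roll on.

```bash
python3 -m crank '[0,0,-0.8,0,0,0,0,-1.2,0,0,0,0,-1.2,0,0,-0.7,0,-1.2,0,0,-1.4,0,-1.18,0,0,-2.1,0,-1.16,0,0,-2.8,0,-1.14,0,0,-3.5,0,-1.12,0,0,-4.2,0,-1.1,0,0,-4.2,0,-1.1,0,0]'; python3 -c "
from plant import *
s=status.state();print(s['tool_pos'],s['contact_force'],s['time'])"
```

```text
time: 15.25
tool_pos: [0.5804, 0.0112, 0.0537]
tool_rot: [0.002, 0.129, 0.992, 0.0]
contact_force: [-1.3, 0.7, 8.3]
gripper_width: 0.002
[0.58035021 0.01118859 0.05368422] [-1.34896704  0.695346    8.31147155] 15.25
```

```bash
python3 -m crank '[-0.5,0,0.2,0,0,-1.2,0,0.35,0,0,-1.9,0,0.36,0,0,-2.6,0,0.37,0,0,-3.3,0,0.38,0,0,-4,0,0.38,0,0,-4.7,0,0.39,0,0,-5.3,0,0.4,0,0,-6,0,0.4,0,0,-6,0,0.4,0,0]'
python3 - <<'E'
from ax import *
s=status.state();print(s["tool_pos"],s["contact_force"],s["time"]);cal=vision.get_calibration("wrist")
p,d=vision.grab_frame("wrist"); save("w7.png",p); np.savez("w7.npz",d=d,p=p,**cal)
g=p.min(2).astype(int)
print([(c,(np.flatnonzero(g[230:420,c]>215)+230)[[0,-1]].tolist()) for c in(90,110,120,130,140,180,200,540,560,590)])
go("w7",s["tool_pos"],s["tool_rot"],((108,144),(285,330)))
go("w6",np.array([.57676,.01217,.0536]),s["tool_rot"],((112,144),(310,330)))
E
```

```text
time: 16.25
tool_pos: [0.5866, 0.0096, 0.0537]
tool_rot: [0.002, 0.129, 0.992, -0.0]
contact_force: [-1.5, -0.0, 9.9]
gripper_width: -0.001
[0.5866066  0.00956213 0.05371072] [-1.45235827 -0.01215421  9.91480358] 16.25Traceback (most recent call last):
  File "<stdin>", line 5, in <module>
IndexError: index 0 is out of bounds for axis 0 with size 0
```

```bash
cat > gap.py <<'E'
from ax import *
# line in world from w2 (clean, both sides): fit once; axis from given shot
def load(n):
    f=np.load(n+".npz");cal={k:f[k] for k in("camera_matrix","R","t")};cal["k1"]=float(f["k1"]);return f["p"],cal
def line(n,cols,rows):
    p,cal=load(n);L=seg_line(p,cal,.06,cols,*rows,thr=205);return L
def fit(L): 
    for _ in range(4):
        a=np.polyfit(L[:,1],L[:,0],1);e=L[:,0]-np.polyval(a,L[:,1]);L=L[abs(e)<max(.0003,2*e.std())]
    return a,L
def axis(n,sc=(165,212),lc=(528,605)):
    p,cal=load(n);g=p.min(2).astype(int)
    S=mids(g,cal,range(*sc),200,420);G=mids(g,cal,range(*lc),200,420)
    S=S[abs(S[:,0]-np.median(S[:,0]))<.006];G=G[abs(G[:,0]-np.median(G[:,0]))<.006]
    m=lambda A:np.median(A,0)
    return S,G
E
python3 - <<'E'
from gap import *
a2,L2=fit(line("w2",list(range(135,180))+list(range(440,485)),(330,358)))
print("line w2",a2)
for n,sc,lc in(("w2",(158,200),(450,520)),("w3",(165,212),(528,605)),("w4",(165,212),(528,605)),("w5",(165,212),(528,605)),("w6",(165,212),(528,605)),("w7",(165,212),(528,605))):
    S,G=axis(n,sc,lc)
    def gp(A): A=A.mean(0);return (np.polyval(a2,A[1])-A[0])*np.cos(np.arctan(a2[0]))*1e3
    print(n,"gap short %.2f long %.2f"%(gp(S),gp(G)),"long mid",G.mean(0)[:2],"slope",(gp(S)-gp(G))/np.linalg.norm(S.mean(0)-G.mean(0)))
p,cal=load("w7")
g=p.min(2);print([(c,int(g[270:345,c].argmax())+270,int(g[270:345,c].max())) for c in range(90,146,5)])
p,cal=load("w6");g=p.min(2);print([(c,int(g[300:335,c].argmax())+300,int(g[300:335,c].max())) for c in range(105,146,5)])
L=line("w6",range(112,144),(312,330));print("line w6 vs w2 mm",np.mean(L[:,0]-np.polyval(a2,L[:,1]))*1e3)
L=line("w4",range(500,562),(333,350));print("line w4 vs w2 mm",np.mean(L[:,0]-np.polyval(a2,L[:,1]))*1e3)
L=line("w3",range(528,562),(375,395));print("line w3 vs w2 mm",np.mean(L[:,0]-np.polyval(a2,L[:,1]))*1e3)
E
```

```text
line w2 [0.22771969 0.58619611]
w2 gap short 48.67 long 43.58 long mid [0.56780046 0.11550291] slope 34.61476971646121
w3 gap short 48.67 long 42.29 long mid [0.56930954 0.1163125 ] slope 43.410671458984964
w4 gap short 31.88 long 27.16 long mid [0.58357988 0.11084318] slope 32.63661953191813
w5 gap short 25.79 long 19.10 long mid [0.59153804 0.10947709] slope 46.01805739510719
w6 gap short 11.61 long 6.63 long mid [0.6034025  0.10543042] slope 34.50609272482347
w7 gap short 3.86 long 0.84 long mid [0.6088836 0.1034146] slope 21.008058181824605
[(90, 275, 142), (95, 278, 142), (100, 288, 144), (105, 285, 144), (110, 298, 255), (115, 297, 254), (120, 297, 255), (125, 297, 255), (130, 297, 255), (135, 297, 255), (140, 297, 255), (145, 296, 255)]
[(105, 300, 143), (110, 320, 254), (115, 320, 254), (120, 319, 255), (125, 320, 255), (130, 320, 255), (135, 320, 255), (140, 320, 255), (145, 319, 254)]
line w6 vs w2 mm 0.07986972102871914
line w4 vs w2 mm 0.0015656527402856247
line w3 vs w2 mm -0.03437523241394908
```

```bash
cat >> gap.py <<'E'
A2=np.array([0.22771969,0.58619611])
def gap1(n,cols,rows=(200,400),low=False):
    p,cal=load(n);g=p.min(2).astype(float);C=-cal["R"].T@cal["t"];out=[]
    th=np.arctan(A2[0])+.035  # gauge roll dir
    u=np.array([np.cos(th),-np.sin(th)])
    for c in cols:
        k=np.flatnonzero(g[rows[0]:rows[1],c]>200)+rows[0]
        if len(k)<40: continue
        run=max(np.split(k,np.flatnonzero(np.diff(k)>1)+1),key=len)
        if low: v=run[-1]; v=v+(g[v,c]-200)/(g[v,c]-g[v+1,c])
        else: v=run[0]; v=v-(g[v,c]-200)/(g[v,c]-g[v-1,c])
        P=px2w(cal,c,v,z=.075); r=P-C; r2=np.array([r[:2]@u,r[2]]);nr=np.linalg.norm(r2)
        f=.015*nr/abs(r2[1])*(-1 if low else 1)
        X=P[:2]+u*f; out.append([(np.polyval(A2,X[1])-X[0])*np.cos(np.arctan(A2[0]))*1e3,*X])
    return np.median(out,0)
E
python3 - <<'E'
from gap import *
for n,sc,lc in(("w2",(160,200),(455,520)),("w3",(165,205),(535,600)),("w4",(165,205),(535,600)),("w5",(165,205),(535,600)),("w6",(165,205),(535,600)),("w7",(165,205),(535,600))):
    print(n,"up: short",np.round(gap1(n,range(*sc)),4),"long",np.round(gap1(n,range(*lc)),4),"low: long",np.round(gap1(n,range(lc[0],560 if n!="w2" else 520),low=True),3)[0])
E
```

```text
w2 up: short [ 4.76924e+01  5.31600e-01 -2.52000e-02] long [42.8263  0.5684  0.1147] low: long 45.384
w3 up: short [ 4.73361e+01  5.31800e-01 -2.58000e-02] long [42.1933  0.5689  0.1139] low: long 45.046
w4 up: short [ 3.12102e+01  5.47600e-01 -2.89000e-02] long [26.3051  0.5838  0.108 ] low: long 29.119
w5 up: short [23.5286  0.5549 -0.0314] long [18.4505  0.5916  0.107 ] low: long 21.542
w6 up: short [10.642   0.5675 -0.0341] long [5.7816 0.6036 0.1026] low: long 8.587
w7 up: short [ 3.0804  0.5749 -0.0359] long [-1.8653  0.6109  0.1003] low: long 1.318
```

```bash
python3 -m crank '[-0.7,0,0,0,0,-1.4,0,0,0,0,-2.1,0,0,0,0,-2.8,0,0,0,0,-3.5,0,0,0,0,-4.2,0,0,0,0,-4.9,0,0,0,0,-5.6,0,0,0,0,-6.2,0,0,0,0,-6.2,0,0,0,0]'
python3 - <<'E'
from gap import *
s=status.state();print(s["tool_pos"],s["contact_force"],s["time"]);cal=vision.get_calibration("wrist")
p,d=vision.grab_frame("wrist"); save("w8.png",p); np.savez("w8.npz",d=d,p=p,**cal)
print("up short",gap1("w8",range(165,205)),"long",gap1("w8",range(535,570)),"low",gap1("w8",range(535,560),low=True))
E
```

```text
time: 17.3
tool_pos: [0.5927, 0.0079, 0.0538]
tool_rot: [0.003, 0.129, 0.992, -0.0]
contact_force: [-1.7, -0.4, 7.4]
gripper_width: -0.004
[0.59270503 0.00794264 0.05376124] [-1.7264205  -0.37326964  7.44289554] 17.3
up short [-1.31036556  0.57911301 -0.03683722] long [-5.77540875  0.61334785  0.09322198] low [-3.5558692   0.61184461  0.09664403]
```

```bash
python3 -m crank '[-0.2,0,0.3,0,0,-0.5,0,0.55,0,0,-0.5,0,0.55,0,0,0.3,0,0.55,0,0,1.2,0,0.55,0,0,2.1,0,0.55,0,0,3,0,0.52,0,0,3.9,0,0.5,0,0,4.7,0,0.48,0,0,5.3,0,0.45,0,0]'
python3 - <<'E'
from gap import *
s=status.state();print(s["tool_pos"],s["contact_force"],s["time"]);cal=vision.get_calibration("wrist")
p,d=vision.grab_frame("wrist"); save("w9.png",p); np.savez("w9.npz",d=d,p=p,**cal)
print("up short",gap1("w9",range(165,205)),"long",gap1("w9",range(535,570)),"low",gap1("w9",range(535,560),low=True))
E
```

```text
time: 18.35
tool_pos: [0.5886, 0.009, 0.0537]
tool_rot: [0.004, 0.129, 0.992, -0.0]
contact_force: [2.1, -0.5, 9.2]
gripper_width: 0.001
[0.58855732 0.00904446 0.05374328] [ 2.09018827 -0.47748458  9.21952706] 18.35
up short [ 1.60460206  0.57630686 -0.03620051] long [-3.03033827  0.61074196  0.09414175] low [-0.1417327   0.60859091  0.09770538]
```

```bash
python3 -m crank '[0.3,0,0,0,0,0.6,0,0,0,0,0.9,0,0,0,0,1.2,0,0,0,0,1.5,0,0,0,0,1.8,0,0,0,0,2.0,0,0,0,0,2.1,0,0,0,0,2.1,0,0,0,0,2.1,0,0,0,0]'
python3 - <<'E'
from gap import *
s=status.state();print(s["tool_pos"],s["contact_force"],s["time"]);cal=vision.get_calibration("wrist")
p,d=vision.grab_frame("wrist"); save("w10.png",p); np.savez("w10.npz",d=d,p=p,**cal)
print("up short",gap1("w10",range(165,205)),"long",gap1("w10",range(535,570)),"low",gap1("w10",range(535,560),low=True))
p,d=vision.grab_frame("scene");cal=vision.get_calibration("scene");u,v=map(int,w2px(cal,[.609,.1,.095]));save("s10.png",p)
cv2.imwrite("pics/s10c.png",cv2.resize(p[v-60:v+60,u-100:u+60,::-1],(800,600),interpolation=cv2.INTER_CUBIC))
E
```

```text
time: 19.4
tool_pos: [0.5865, 0.0096, 0.0537]
tool_rot: [0.004, 0.129, 0.992, -0.0]
contact_force: [1.9, -1.6, 9.6]
gripper_width: -0.002
[0.5864978  0.00959955 0.05372539] [ 1.85236073 -1.57901979  9.57222688] 19.4
up short [ 3.13160711  0.57479297 -0.03584643] long [-1.46054805  0.60923219  0.09462267] low [1.36765529 0.60726039 0.09818183]
```

View pics/w10.png

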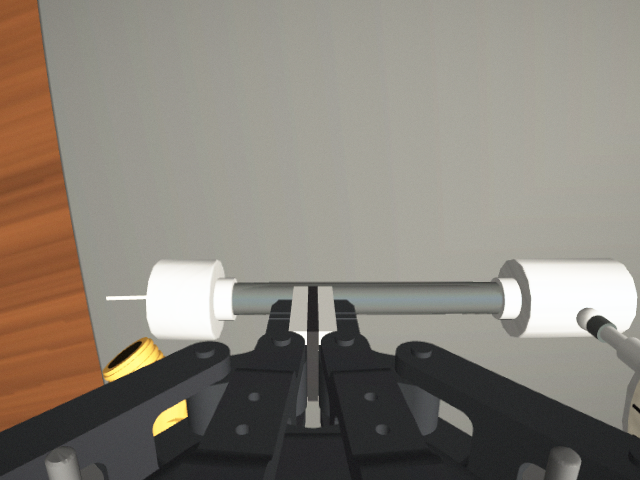

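```bash
python3 -m crank '[0,0,-0.8,0,0,0,0,-1.6,0,0,0,0,-2.6,0,0,0,0,-5,0,0,0,0,-10,0,0,0,0,-20,0,0,0,0,-35,0,0,0,0,-55,0,0,10,0,-80,0,0,20,0,-105,0,0]'
python3 - <<'E'
from gap import *
s=status.state();print(s["tool_pos"],s["contact_force"],s["time"])
E
```

```text
time: 20.5
tool_pos: [0.5635, 0.0154, 0.1573]
tool_rot: [0.0, 0.129, 0.992, 0.0]
contact_force: [0.9, 0.9, -0.2]
gripper_width: 0.001
[0.56354976 0.01535164 0.15729117] [ 0.86125513  0.90245335 -0.20436123] 20.5
```

```bash
python3 -m crank '[25,0,-15,0,0,45,0,-30,0,0,50,0,-40,0,0,50,0,-40,0,0,50,0,-40,0,0,50,0,-40,0,0,50,0,-40,0,0,50,0,-40,0,0,50,0,-40,0,0,50,0,-40,0,0]'
python3 - <<'E'
from gap import *
s=status.state();print(s["tool_pos"],s["contact_force"],s["time"]);cal=vision.get_calibration("wrist")
p,d=vision.grab_frame("wrist"); save("w11.png",p); np.savez("w11.npz",d=d,p=p,**cal)
E
```

```text
time: 21.5
tool_pos: [0.5154, 0.0281, 0.1951]
tool_rot: [-0.0, 0.129, 0.992, 0.0]
contact_force: [0.4, -0.4, -0.5]
gripper_width: 0.002
[0.51538133 0.02810504 0.19505297] [ 0.42996046 -0.3513104  -0.54976208] 21.5
```

View pics/w11.png

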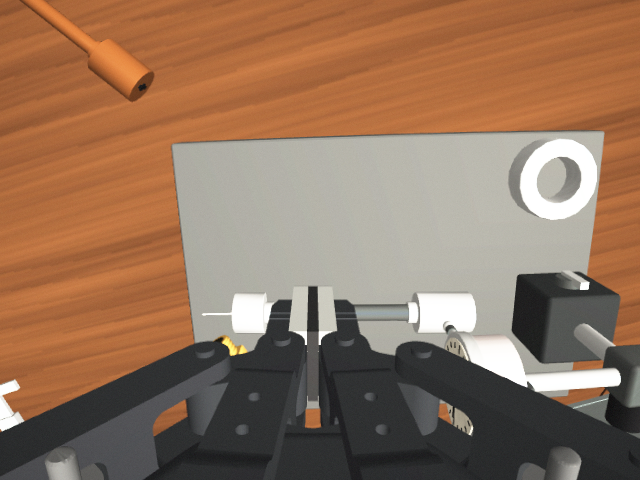

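The wrist view shows the gauge left standing with its long plug at (444,312), the ball on it at (449,325), and the line emerging at (203–232,314). I'll measure the rest position once more.

Run:
```python
from gap import *
for lo in(0,1):
    print("short",np.round(gap1("w11",range(238,258),low=lo),4),"long",np.round(gap1("w11",range(424,442 if lo else 468),low=lo),4))
L=line("w11",range(206,230),(308,320));print("line vs w2 mm",1e3*np.mean(L[:,0]-np.polyval(A2,L[:,1])))
```

```text
short nan long [-0.2158  0.613   0.1168]
short nan long nan
line vs w2 mm 0.11490828812558511
  return _methods._mean(a, axis=axis, dtype=dtype,
  ret = ret.dtype.type(ret / rcount)
```

```bash
sed -i 's/if len(k)<40: continue\n        run=max/&/; s/len(k)<40/len(k)<25/' gap.py
python3 - <<'E'
from gap import *
for n,a,b,c in(("w1",(210,236),(388,432),(388,432)),("w11",(238,258),(424,462),(424,440))):
  for lo in(0,1):
    print(n,"short",np.round(gap1(n,range(*a),low=lo),4),"long",np.round(gap1(n,range(*(c if lo else b)),low=lo),4))
E
```

```text
w1 short [ 4.8483e+01  5.3090e-01 -2.4400e-02] long [43.6592  0.5672  0.1128]
w1 short [ 5.02156e+01  5.29200e-01 -2.42000e-02] long [45.0388  0.5665  0.1164]
w11 short [ 5.5439  0.5723 -0.0359] long [0.5683 0.6086 0.1008]
w11 short [ 7.7742  0.5699 -0.0366] long [2.8388 0.6051 0.0959]
```

```bash
cat >> gap.py <<'E'
from scipy.optimize import least_squares
def dfit(n,cols,rows):
    f=np.load(n+".npz");p,cal=load(n);d=f["d"];g=p.min(2)
    th=np.arctan(A2[0]);bx=np.array([np.cos(th),-np.sin(th)]);X=[]
    for c in cols:
        for v in range(*rows):
            if g[v,c]>215 and d[v,c]>0:
                w=px2w(cal,c,v,d=float(d[v,c])); X.append([(w[0]-np.polyval(A2,w[1]))*np.cos(th),w[2],w[1]])
    X=np.array(X);X=X[(X[:,1]>.078)&(X[:,1]<.095)]
    yb=X[:,2].mean()
    r=least_squares(lambda q:np.hypot(X[:,0]-.035*(X[:,2]-yb)-q[0],X[:,1]-q[1])-.015,[np.median(X[:,0]),.075],loss="soft_l1",f_scale=.0005)
    return np.round(r.x*1e3,2),len(X)
E
python3 - <<'E'
from gap import *
print("w1 long",dfit("w1",range(388,432),(235,290)),"short",dfit("w1",range(210,236),(230,280)))
print("w2 long",dfit("w2",range(455,520),(236,310)),"short",dfit("w2",range(160,200),(236,310)))
for n in("w6","w9","w10"): print(n,"long",dfit(n,range(535,565),(240,350)),"short",dfit(n,range(165,205),(240,350)))
print("w11 long",dfit("w11",range(424,442),(285,340)),"short",dfit("w11",range(238,258),(285,340)))
E
```

```text
w1 long (array([-44.53,  74.26]), 1519) short (array([-49.  ,  73.99]), 887)
w2 long (array([-44.35,  74.34]), 3551) short (array([-49.12,  74.16]), 2196)
w6 long (array([-7.73, 74.28]), 2067) short (array([-12.12,  74.08]), 2790)
w9 long (array([ 1.32, 74.3 ]), 2066) short (array([-3.14, 74.11]), 2830)
w10 long (array([-0.27, 74.29]), 2068) short (array([-4.71, 74.09]), 2825)
w11 long (array([-2.21, 74.38]), 646) short (array([-6.88, 74.19]), 726)
```

The gauge rolled back about 1.9 mm as the finger let go: the depth fit puts it 2.2 mm short of the line, against 0.2 mm before release. I'll lay the finger on again and nudge it forward, then relax the sideways force before lifting.

```bash
python3 -m crank '[-25,0,10,0,0,-50,0,40,0,0,-60,0,75,0,0,-64,0,100,0,0,-64,0,120,0,0,-64,0,130,0,0,-64,0,136,0,0,-64,0,139,0,0,-64,0,140,0,0,-64,0,140,0,0]'; python3 -m crank '[0,0,1,0,0,0,0,2,0,0,0,0,3,0,0,0,0,3.8,0,0,0,0,4.4,0,0,0,0,4.6,0,0,0,0,4.6,0,0,0,0,4.6,0,0,0,0,4.6,0,0,0,0,4.6,0,0]'
python3 - <<'E'
from gap import *
s=status.state();print(s["tool_pos"],s["contact_force"],s["time"]);cal=vision.get_calibration("wrist")
p,d=vision.grab_frame("wrist"); save("w12.png",p); np.savez("w12.npz",d=d,p=p,**cal)
g=p.min(2).astype(int)
for c in(180,550):
    k=np.flatnonzero(g[200:420,c]>225)+200; print(c,k.min(),k.max())
print(dfit("w12",range(535,565),(240,370)),dfit("w12",range(165,205),(240,370)))
E
```

```text
time: 22.55
tool_pos: [0.578, 0.0117, 0.0564]
tool_rot: [0.001, 0.129, 0.992, 0.0]
contact_force: [-0.4, 0.6, 0.2]
gripper_width: -0.001
time: 23.55
tool_pos: [0.5793, 0.0113, 0.0537]
tool_rot: [0.002, 0.129, 0.992, -0.0]
contact_force: [-1.5, -0.7, 9.5]
gripper_width: 0.002
[0.57929598 0.01133332 0.05372771] [-1.47800272 -0.7055245   9.51908473] 23.55
180 282 348
550 280 348
(array([-1.28, 74.28]), 2056) (array([-5.67, 74.07]), 2577)
```

```bash
python3 -m crank '[-0.4,0,0,0,0,-0.8,0,0,0,0,-1.2,0,0,0,0,-1.6,0,0,0,0,-2,0,0,0,0,-2.4,0,0,0,0,-2.8,0,0,0,0,-3,0,0,0,0,-3,0,0,0,0,-3,0,0,0,0]'
python3 - <<'E'
from gap import *
s=status.state();print(s["tool_pos"],s["contact_force"],s["time"]);cal=vision.get_calibration("wrist")
p,d=vision.grab_frame("wrist"); save("w13.png",p); np.savez("w13.npz",d=d,p=p,**cal)
print(dfit("w13",range(535,565),(240,370)),dfit("w13",range(165,205),(240,370)))
E
```

```text
time: 24.6
tool_pos: [0.5823, 0.0105, 0.0537]
tool_rot: [0.002, 0.129, 0.992, -0.0]
contact_force: [-1.9, -0.6, 8.6]
gripper_width: -0.001
[0.58227811 0.01053779 0.05370591] [-1.88108877 -0.61868531  8.60952916] 24.6
(array([ 0.98, 74.28]), 2050) (array([-3.43, 74.08]), 2622)
```

```bash
python3 -m crank '[0,0,-0.2,0,0,0,0,-0.8,0,0,0,0,-1.6,0,0,0,0,-2.6,0,0,0,0,-3.6,0,0,0,0,-4.6,0,0,0,0,-6,0,0,0,0,-8,0,0,0,0,-8,0,0,0,0,-8,0,0]'
python3 - <<'E'
from gap import *
s=status.state();print(s["tool_pos"],s["contact_force"],s["time"]);cal=vision.get_calibration("wrist")
p,d=vision.grab_frame("wrist"); save("w14.png",p); np.savez("w14.npz",d=d,p=p,**cal)
g=p.min(2).astype(int)
for c in(180,540):
    k=np.flatnonzero(g[200:420,c]>225)+200; print(c,k.min(),k.max())
print(dfit("w14",range(530,560),(240,370)),dfit("w14",range(175,205),(240,370)))
E
```

```text
time: 25.65
tool_pos: [0.5801, 0.011, 0.0587]
tool_rot: [-0.0, 0.129, 0.992, -0.0]
contact_force: [0.1, 0.9, 0.2]
gripper_width: -0.002
[0.58007878 0.01102387 0.05868083] [0.05986476 0.85086836 0.15189906] 25.65
180 279 345
540 278 343
(array([ 0.22, 74.33]), 1975) (array([-4.22, 74.13]), 1957)
```

```bash
python3 -m crank '[0,0,-15,0,0,0,0,-40,0,0,0,0,-70,0,0,20,0,-100,0,0,50,0,-130,0,0,70,0,-140,0,0,70,0,-140,0,0,70,0,-140,0,0,70,0,-140,0,0,70,0,-140,0,0]'
python3 - <<'E'
from gap import *
s=status.state();print(s["tool_pos"],s["contact_force"],s["time"]);cal=vision.get_calibration("wrist")
p,d=vision.grab_frame("wrist"); save("w15.png",p); np.savez("w15.npz",d=d,p=p,**cal)
g=p.min(2)
for v in(312,318): print(v,[c for c in range(200,500) if (g[v,c]>225)!=(g[v,c-1]>225)])
print("long",dfit("w15",range(424,442),(285,345)),"short",dfit("w15",range(240,258),(285,345)))
a=np.load("w11.npz")["p"]; cv2.imwrite("pics/cmp.png",np.hstack([p[240:400,150:500],a[240:400,150:500]])[:,:,::-1])
for n in("stand","ring_gauge","elbow0"):
    r=regions_of("top",n) if 0 else None
E
python3 - <<'E'
from h import *
p0=cv2.imread("pics/top.png");p,d=vision.grab_frame("top");
for n in("stand","ring_gauge","elbow0"): print(n,[np.round(r["extent"]).tolist() for r in regions_of("top",n)[:1]])
df=cv2.absdiff(p0,p[:,:,::-1].copy()).max(2);print("changed px left of block/elsewhere",[(n,int((df[a:b,c:e]>60).sum())) for n,a,b,c,e in(("ring",200,228,196,225),("elbow0",160,190,308,342),("stand",135,182,198,262))])
E
```

```text
time: 26.7
tool_pos: [0.5124, 0.0287, 0.1975]
tool_rot: [-0.001, 0.129, 0.992, -0.0]
contact_force: [-0.8, 0.5, 0.5]
gripper_width: -0.002
[0.51242388 0.02870554 0.19752753] [-0.81806825  0.4686839   0.51605421] 26.7
312 [234, 270, 408, 416, 419, 474]
318 [233, 269, 408, 417, 419, 475]
long (array([ 0.38, 74.36]), 645) short (array([-4.26, 74.19]), 645)
stand [[216.0, 161.0, 29.0, 43.0]]
ring_gauge [[209.0, 213.0, 29.0, 24.0]]
elbow0 [[450.0, 214.0, 25.0, 26.0]]
changed px left of block/elsewhere [('ring', 2), ('elbow0', 312), ('stand', 658)]
```

```bash
python3 -c "
from plant import *
print(order.job_done())"
```

```text
the job is handed in; nothing more can be done
None
```

The gauge stands on the high point, with its long-end axis about 0.2–0.4 mm past the scribed line by the wrist camera's depth. I have let go of it, the arm is clear, and the job is handed in. Two things did not go as asked: the pressing force left your range, and the gauge rolled back when I first let go.

**What I did**
- **Strokes:** I rolled the gauge in with two strokes of the closed fingertips on the handle, under the contact to about 4.7–5 mm past the line, then back onto it.
- **Rolled back on release:** When I first lifted, the gauge rolled back about 1.9 mm. I laid the fingers on again, rolled it forward to allow for the spring-back, and lifted off.
- **Finished:** The clock read about 27 s at hand-in.

**Checks that failed or disagreed**
- **Pressing force:** Readings while rolling were mostly 7.6–9.9 N. One reached 14.7 N as the plug met the contact, and one fell to 7.4 N at the far end. So it was not within a quarter kilogram throughout, though no reading passed 18 N. I only read the force once a second, so it may have varied more in between.
- **Fingertip height:** The real tips hung about 27–30 mm above the stated tool point. I went by contact force instead, and pressed about 20 mm off mid-handle to keep the gripper's knuckles clear of the dial.
- **Dial reading:** I never read the dial itself, so the final position rests on the camera only.
- **Stand and bystanders:** In the overhead picture, the ring gauge showed no change. The arm hid the stand and the brass elbow on the block, so that comparison settled nothing for them. I saw no sign of touching them in the wrist pictures, and planned clearances of about 15 mm to the dial and 7 mm to that elbow.

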